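# Set a length stop with two setting blocks

### The arm

A 6-joint arm with a two-finger parallel gripper is mounted at the origin on a cart in front of the work surface, level with it; the furniture and walls round the work are solid. World frame = base frame: x ahead of the robot, y to its left, z up, the work surface at z = 0. Lengths are in mm, angles in rad, forces in N, time in s.
With the tool pointing down it reaches from about 350 to 975 mm from the base axis. Payload 7.1 kg.
Tool frame: the origin (TCP) lies midway between the tips of the shut fingers; the grasp point (between the pads) lies 19 mm behind it (ctrl.grasp_offset is the distance from the TCP to the grasp point, in mm); z points along the fingers, y is the line along which they close (so a half turn about z gives the same grasp; the last joint's range is limited). The gripper opens to 88 mm and grips with 3 to 60 N. Pads are 20 mm wide; open, the fingers measure 115 mm over their backs; the gripper's body (75 mm by 178 mm) begins 61 mm behind the grasp point.
Start: joints at [1.165, 0.423, 1.63, -0, 1.089, -0.019], TCP at [235.734, 578.821, 222.675] pointing down, gripper open.
Joint ranges: [-3, 3], [-0.9, 2.11], [0.09, 2.58], [-1.31, 4.45], [0.11, 2.69], [-2.54, 2.54]. Speed limits (rad/s): [2.39, 2.39, 3.01, 3.14, 3.14, 3.14].

### API

Orientations are given as a rotation vector (axis times angle).
In Python, from workcell import ctrl gives the robot as it stands. The module is installed in compiled form; this text tells all that it offers.
- The arm moves only by the tool servo_tool, never from a script. Its argument "rows" is a list of rows, each a list of 7 numbers: the turn, a rotation vector about the tool's x, y, z as a fraction of full scale, then the shift along the tool's x, y, z as a fraction of full scale, then the finger opening in mm, from 0 to 87.8. A call has 1 to 10 rows; each row is the pose to reach, as a shift and turn from the pose commanded when the call began, along the tool's axes at that moment; what a row does not reach only later rows make up. Full scale, the value 1, is 20 cm for a shift and 1.5 rad for a turn. A row lasts 1/8 s, in which the tool goes at most 62.5 mm and 10.7 degrees, less where a joint would pass 70% of its speed; a pose out of reach is approached as far as the arm can. A call with a number of a shift or a turn outside -1 to 1 is refused whole. A call with a gripper value outside its range is refused whole. The fingers move at their own pace and stop on an object; the grip force is fixed at half the most. Time passes only in rows, so rows that repeat a pose let the fingers close. It gives the time, the measured TCP pose, the force, the opening and the grip force at its end, in the units of the state.
- ctrl.get_obs(): the state, without advancing time (a new reading comes with each control period).
- ctrl.get_image(name): name is "side" or "top" or "wrist"; returns (picture, depth): 384x512x3 uint8, red, green, blue; 384x512 float32, mm along the optical axis (not along the pixel's ray), 0 where there is no reading.
- ctrl.camera_info(name): a dict with "intrinsics" (3x3 intrinsics, pixels), "k1" (the pictures are not rectified: a ray, as slopes to the right and down, at radius r is drawn at 1 + k1 r^2 times it, then the intrinsics apply), "R" (3x3) and "t" (3): a world point X has camera coordinates R X + t. Camera axes: x right, y down, z forward; pixel columns grow to the right and rows downward; lengths in mm; the calibration is good to about 2 mm. A picture is of the moment at which its call begins: read the wrist's pose just before it. camera_info takes no time and is no camera call; for the wrist camera it gives the pose at the moment of the call.
- ctrl.close_job(): hands the job in; it is judged then, once.
The state is a dict: "t": time; "qpos": joint angles; "qvel": joint speeds; "joint_torque": joint torques, N m; "ee_pos": TCP position; "orientation": TCP orientation; "ft_force": force on the tool from outside, world axes, zero at the start; "moment": the same for the moment, N m; "width": finger opening in mm; "grasp_force": force on a finger pad.
Only numpy, scipy, OpenCV 4.12 (cv2) and the standard library are available. Lean on these libraries where they do the work, as an engineer would, in place of code of your own. Each camera call takes 0.05 s, during which the arm holds its last target. There are 200 camera calls.

### The job

Set the sliding stop of the bench length gauge to 100 mm with the two steel setting blocks, leaving each block turned as it lies (one lengthways to the fence, one crossways: 60 + 40 mm). Slide the blocks along the table without lifting them: push one of them (either) fully home into the corner of the fence and the fixed end stop, then push the other square against the fence and up to the first, then slide the stop up until it touches the second block. Leave the capped vial, the bearing and the brass bush where they stand.

Things in the scene. Friction and masses are not known exactly. Their poses are not given: they have to be found in the camera images.
- length_gauge: Bench length gauge fixed to the table: fence bar with brass rule (28 mm high) and a fixed steel end stop (28 mm high) square across its far end. Origin: the inner corner of fence and end stop, at table height. x along the fence to the end stop, y square to the fence towards the open side with the blocks. Fence face: y = 0, bar y -22 to 0, x -270 to +24 mm. End-stop face: x = 0, y 0 to 60 mm.
- stop (a joint): Position (m) of the sliding stop, a saddle on the fence bar. It grows as the stop slides along the gauge's +x towards the end stop; its measuring face lies at x = -235 mm + this value (0.135 = 100 mm from the end stop). Range 0 to 0.20. It moves under about 3 N and stays where it is left.
- stop_face (a point): Centre of the sliding stop's measuring face, 25 mm from the fence face, 13 mm above the table. Its steel arm is 48 mm wide (1.5 to 49.5 mm from the fence), 30 mm thick along the fence and 2 to 24.5 mm above the table. Over the bar: a dark saddle (top 37.5 mm above the table) with a black knob, 27 mm in diameter, top 58.5 mm, axis 18 mm behind the face and 10 mm beyond the fence face.
- stop_back (a point): Centre of the flat back of the sliding stop's arm, 30 mm behind its measuring face, 13 mm above the table; its axes are those of the gauge. Pushing here along the gauge's x moves the stop up.
- block_long_center (a point): The block that lies lengthways: a ground steel setting block, 60 x 40 mm and 20 mm high, drilled with small holes, about 0.3 kg, loose, lying flat on the table. Point: its centre, 10 mm above its underside. x along its 60 mm length, y along its 40 mm width; it starts with x within 0.25 rad of the gauge's x axis.
- block_long: The same block; origin at the centre of its underside, same axes.
- block_cross_center (a point): The block that lies crossways: a block like the other, 60 x 40 x 20 mm, drilled, about 0.3 kg, loose. Point: its centre, 10 mm above its underside. x along its 60 mm length, y along its 40 mm width; it starts with x within 0.25 rad of the gauge's y axis. Either block may lie nearer the end stop.
- block_cross: The same block; origin at the centre of its underside, same axes.
- vial_center (a point): Capped glass vial, 30 mm in diameter and 75 mm high, standing loose beyond the end stop; its centre half-way up. Not part of the job.
- bearing_center (a point): Loose ball bearing, 40 mm in diameter and 12 mm high, lying flat on the open side near the robot's end of the gauge; its centre. Not part of the job.
- bush_center (a point): Loose brass guide bush, 30 mm in diameter and 27 mm high, standing near the bearing; its centre. Not part of the job.
Things that resemble listed ones, but are neither listed nor needed, are in the scene too. What is shaped like the block_long but green is not meant.

How it is judged (in metres and radians):
On the way, in this order (a step that is already met when the one before it is completed fails the run):
1. one block is home in the reference corner, square against fence and end stop (((x of block_long_center in the frame of length_gauge between -0.0325 and -0.028 m and y of block_long_center in the frame of length_gauge between 0.018 and 0.0225 m and angle between the x axis of block_long_center and the x axis of length_gauge, either way round below 0.04 rad) or (x of block_cross_center in the frame of length_gauge between -0.0225 and -0.018 m and y of block_cross_center in the frame of length_gauge between 0.028 and 0.0325 m and angle between the y axis of block_cross_center and the x axis of length_gauge, either way round below 0.04 rad))), for 0.2 s.
2. the other block is square against the fence and up to the first, which is still home ((((x of block_long_center in the frame of length_gauge between -0.0325 and -0.028 m and y of block_long_center in the frame of length_gauge between 0.018 and 0.0225 m and angle between the x axis of block_long_center and the x axis of length_gauge, either way round below 0.04 rad) and (x of block_cross_center in the frame of length_gauge between -0.0825 and -0.078 m and y of block_cross_center in the frame of length_gauge between 0.028 and 0.0325 m and angle between the y axis of block_cross_center and the x axis of length_gauge, either way round below 0.04 rad)) or ((x of block_cross_center in the frame of length_gauge between -0.0225 and -0.018 m and y of block_cross_center in the frame of length_gauge between 0.028 and 0.0325 m and angle between the y axis of block_cross_center and the x axis of length_gauge, either way round below 0.04 rad) and (x of block_long_center in the frame of length_gauge between -0.0725 and -0.068 m and y of block_long_center in the frame of length_gauge between 0.018 and 0.0225 m and angle between the x axis of block_long_center and the x axis of length_gauge, either way round below 0.04 rad)))), for 0.2 s.
3. the sliding stop touches the second block ((((x of block_long_center in the frame of length_gauge between -0.0325 and -0.028 m and y of block_long_center in the frame of length_gauge between 0.018 and 0.0225 m and angle between the x axis of block_long_center and the x axis of length_gauge, either way round below 0.04 rad) and (x of block_cross_center in the frame of length_gauge between -0.0825 and -0.078 m and y of block_cross_center in the frame of length_gauge between 0.028 and 0.0325 m and angle between the y axis of block_cross_center and the x axis of length_gauge, either way round below 0.04 rad)) or ((x of block_cross_center in the frame of length_gauge between -0.0225 and -0.018 m and y of block_cross_center in the frame of length_gauge between 0.028 and 0.0325 m and angle between the y axis of block_cross_center and the x axis of length_gauge, either way round below 0.04 rad) and (x of block_long_center in the frame of length_gauge between -0.0725 and -0.068 m and y of block_long_center in the frame of length_gauge between 0.018 and 0.0225 m and angle between the x axis of block_long_center and the x axis of length_gauge, either way round below 0.04 rad))) and value of joint stop above 0.1325 m), for 0.2 s.
At the end, for the whole second after the job is handed in: One block home in the corner, the other against the fence and against the first (each within 2.5 mm in both directions and 0.04 rad of square, turned as it lay), the sliding stop at 100 mm from the end stop within 2.5 mm, the blocks at rest and everything released (all of step 3 and value of joint stop below 0.1375 m and linear speed of each of block_long, block_cross below 0.01 m/s); the robot touches nothing.
It fails at once if a setting block is lifted or tipped off the table (height (world z) of any of block_long_center, block_cross_center above 0.022 m).
It fails at once if the capped vial, the bearing or the brass bush is moved by more than 30 mm (distance of any of vial_center, bearing_center, bush_center from where it was at the start of the episode above 0.03 m).
It also fails if it takes over 70 s, if anything falls off the work surface, if the arm or the gripper's body presses on something with over 40 N, if the wrist force passes 120 N, or if a joint passes its speed limit or range.

## Working session

There is one attempt and no reset: what is moved stays moved. The work goes in short steps, Python scripts to look and compute and a tool call to move; the robot and the scene stay as the last step left them, time stands still between calls to the robot, and variables do not carry over. Pictures are saved under pics/ and viewed, at most 10 in all, crops included, and the job is handed in when it is done.

Besides the shell and the picture viewer there is one more tool, called as name(argument=value, ...), one argument or row to a line, values as JSON. servo_tool: Moves the arm, as the interface text tells. Its arguments: {"type":"object","properties":{"rows":{"type":"array","items":{"type":"array","items":{"type":"number"}}}},"required":["rows"]}

```bash
mkdir -p pics; python3 - <<'E'
from workcell import ctrl
import cv2,numpy as np
o=ctrl.get_obs();print({k:np.round(v,3) for k,v in o.items()})
for n in ["top","side"]:
    p,d=ctrl.get_image(n);cv2.imwrite(f"pics/{n}0.png",cv2.resize(p[:,:,::-1],(800,600),interpolation=cv2.INTER_CUBIC))
    np.save(f"{n}_d.npy",d);cv2.imwrite(f"{n}_raw.png",p[:,:,::-1])
    print(n,ctrl.camera_info(n))
E
```

```text
{'t': np.float64(0.0), 'qpos': array([ 1.165,  0.424,  1.631,  0.   ,  1.089, -0.019]), 'qvel': array([ 0.001,  0.001, -0.   ,  0.001,  0.001,  0.004]), 'joint_torque': array([ 1.0000e-03, -5.4462e+01, -2.7367e+01,  6.4000e-02,  2.3000e-02,
       -0.0000e+00]), 'ee_pos': array([235.501, 578.323, 221.893]), 'orientation': array([-6.040e-01, -3.083e+00,  2.000e-03]), 'ft_force': array([-0.458,  0.329,  0.126]), 'moment': array([ 0.042, -0.014,  0.01 ]), 'grasp_force': np.float64(0.0), 'width': np.float64(87.971)}
top {'intrinsics': array([[397.62583647,   0.        , 257.23429544],
       [  0.        , 397.62583647, 192.81548942],
       [  0.        ,   0.        ,   1.        ]]), 'k1': 0.03377109911810218, 'R': array([[-0.12765906, -0.99180812, -0.00445182],
       [-0.97141004,  0.12593689, -0.20125215],
       [ 0.20016416, -0.02136712, -0.97952935]]), 't': array([351.15851433, 541.56374392, 795.58943581])}
side {'intrinsics': array([[495.59744308,   0.        , 249.0153016 ],
       [  0.        , 495.59744308, 199.56019774],
       [  0.        ,   0.        ,   1.        ]]), 'k1': -0.09593314311289602, 'R': array([[-0.92650331, -0.37625247, -0.00506869],
       [-0.16113462,  0.40888688, -0.89824671],
       [ 0.34004006, -0.83141181, -0.43946235]]), 't': array([ 647.44549433,   34.06584921, 1147.69222422])}
```

View pics/top0.png

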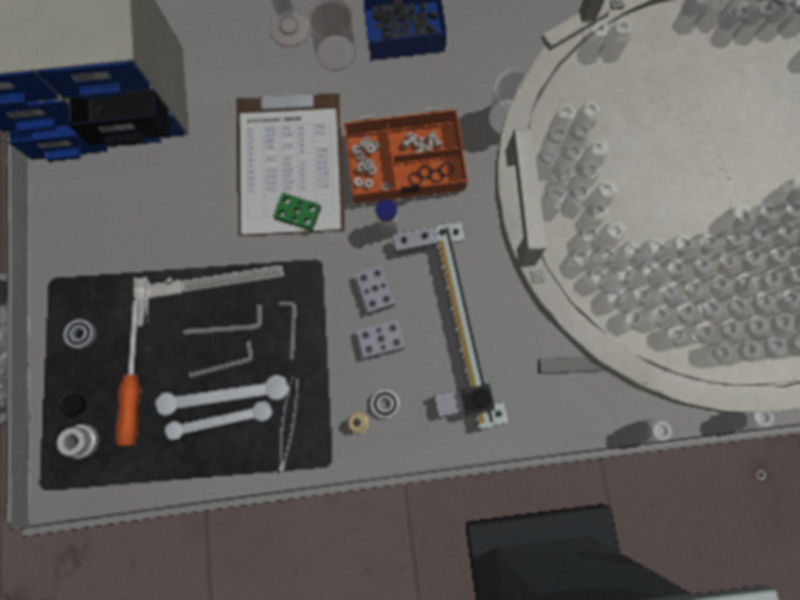

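View pics/side0.png

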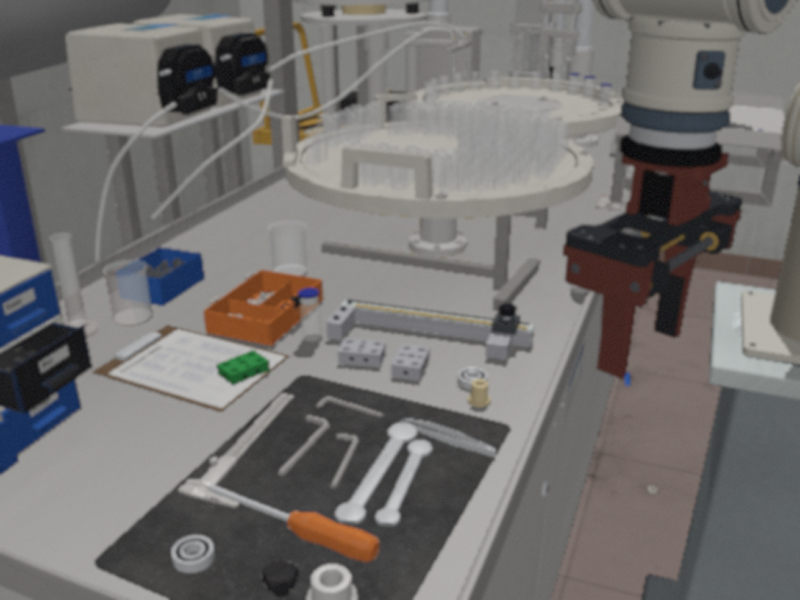

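The top view shows the end stop at about (420,238), the fence running to (490,415) with the stop at (445,403), the long block at (375,290) and the cross block at (380,340). The vial is at (387,210), the bearing at (385,404) and the bush at (358,422). The carousel overhangs on the right.

```bash
cat > h.py <<'E'
import numpy as np,cv2
from workcell import ctrl
def ray(n,uv,ci=None):
    c=ci or ctrl.camera_info(n);K=c["intrinsics"]
    d=(np.asarray(uv,float)-K[:2,2])/K[0,0]
    s=d.copy()
    for _ in range(20): s=d/(1+c["k1"]*(s**2).sum(-1,keepdims=True))
    v=np.concatenate([s,np.ones(s.shape[:-1]+(1,))],-1)
    return -c["R"].T@c["t"], v@c["R"], v
def onplane(n,uv,z,ci=None):
    C,w,_=ray(n,uv,ci); return C+w*((z-C[2])/w[...,2])[...,None]
def cloud(n,d,ci=None):
    vv,uu=np.mgrid[:384,:512]; C,w,_=ray(n,np.stack([uu,vv],-1),ci)
    return C+w*d[...,None]
def proj(n,X,ci=None):
    c=ci or ctrl.camera_info(n);p=np.asarray(X)@c["R"].T+c["t"];s=p[...,:2]/p[...,2:]
    s=s*(1+c["k1"]*(s**2).sum(-1,keepdims=True));return s*c["intrinsics"][0,0]+c["intrinsics"][:2,2]
E
python3 - <<'E'
from h import *
im=cv2.imread("top_raw.png")
c=im[136:280,215:335]
c=cv2.resize(c,None,fx=4.16,fy=4.16,interpolation=cv2.INTER_CUBIC)
c=cv2.convertScaleAbs(c,alpha=1.5);cv2.imwrite("pics/topc.png",c)
im=cv2.imread("side_raw.png")
c=im[180:265,190:350]
c=cv2.resize(c,None,fx=5,fy=5,interpolation=cv2.INTER_CUBIC)
cv2.imwrite("pics/sidec.png",cv2.convertScaleAbs(c,alpha=1.3))
P=cloud("top",np.load("top_d.npy"))
for u,v in [(240,185),(243,217),(260,200),(290,200),(308,254),(286,259),(285,148),(333,120),(335,160),(340,100),(315,110),(370,200)]:
    print(u,v,np.round(P[v,u]))
m=(P[...,2]>80)&(np.load("top_d.npy")>0)&(P[...,1]>0)&(P[...,1]<700)
vv,uu=np.nonzero(m[60:,300:]);Q=P[60:,300:][m[60:,300:]];
print(Q[Q[:,1].argmax()],np.percentile(Q[:,2],[0,5,50,95]),Q.min(0))
E
```

```text
240 185 [616. 315.   1.]
243 217 [543. 317.  -2.]
260 200 [576. 274.   1.]
290 200 [563. 209.  26.]
308 254 [440. 192.  60.]
286 259 [437. 235.  24.]
285 148 [681. 203.  33.]
333 120 [653. 138. 245.]
335 160 [588. 142. 226.]
340 100 [686. 121. 249.]
315 110 [775. 116.   1.]
370 200 [516.  83. 186.]
[636.11832468 150.0232453  183.5776429 ] [ 80.06491409 177.7097911  203.51348624 247.33777396] [4.09958254e+02 1.22068395e-03 8.00649141e+01]
```

View pics/topc.png

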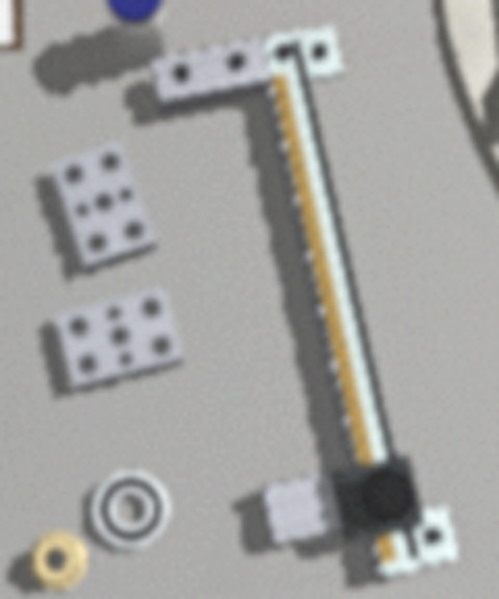

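View pics/sidec.png

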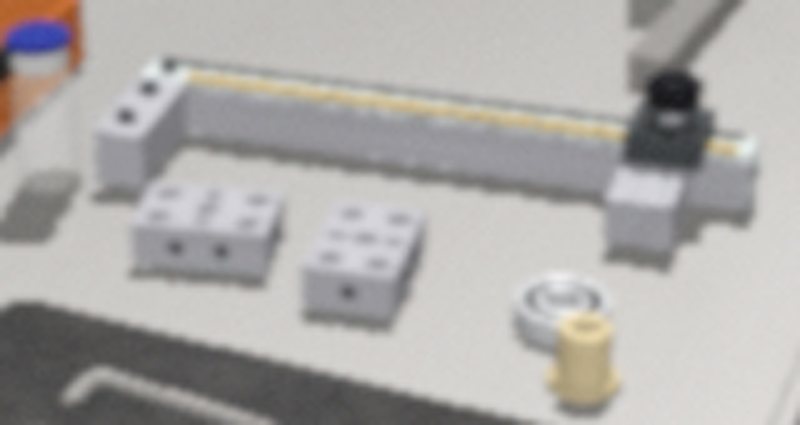

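Top crop, block corners. Long: (52,163), (124,145), (155,244), (83,267). Cross: (55,320), (164,289), (182,360), (72,387). The end-stop face's top edge runs (163,102) to (270,78), and the fence's front top edge runs (272,80) to (357,460). The side crop confirms the layout, with both blocks lying flat and the vial behind the end stop.

```bash
python3 - <<'E'
from h import *
f=lambda p:(np.array(p,float)+.5)/4.16-.5+[215,136]
g=lambda p:(np.array(p,float)+.5)/5-.5+[190,180]
T=lambda p,z:onplane("top",f(p),z); S=lambda p,z:onplane("side",g(p),z)
# height by two views: triangulate
def tri(a,b):
    C1,w1,_=ray("top",f(a));C2,w2,_=ray("side",g(b))
    A=np.stack([w1,-w2],1);s=np.linalg.lstsq(A,C2-C1,rcond=None)[0]
    return (C1+w1*s[0]+C2+w2*s[1])/2
# long holes center, cross centre hole, endstop hole, knob
for n,a,b in [("long ctr",(104,202),(211,206)),("cross ctr",(120,336),(365,238)),("es hole",(181,73),(126,116)),("es hole2",(236,61),(149,88)),("bush",(57,558),(587,326))]: print(n,tri(a,b).round(1))
e=T([(163,102),(270,78)],28);fe=T([(272,80),(357,460)],28)
print("es",e,"fence",fe)
d=fe[0]-fe[1];d[2]=0;L=np.linalg.norm(d);gx=d/L;gy=np.array([-gx[1],gx[0],0])
print("gx ang",np.arctan2(gx[1],gx[0]),"es ang",np.arctan2(*(e[0]-e[1])[[1,0]])-np.pi/2)
O=e[1];O=fe[1]+gx*((e.mean(0)-fe[1])@gx);print("O",O)
G=lambda X:np.stack([(X-O)@gx,(X-O)@gy],-1).round(1)
for n,c in [("long",[(52,163),(124,145),(155,244),(83,267)]),("cross",[(55,320),(164,289),(182,360),(72,387)])]:
    X=T(c,20);print(n,"ctr",X.mean(0).round(1),"G",G(X).tolist(),G(X.mean(0)))
    print(" sides",np.linalg.norm(X-np.roll(X,-1,0),axis=1).round(1),[round(float(np.arctan2(*(v[[1,0]]))),3) for v in (X[0]-X[3],X[1]-X[2],X[0]-X[1],X[3]-X[2])])
print("bearing",T((130,510),12).round(),G(T((130,510),12)),"bush",G(T((57,558),27)),"vial",G(T((135,0),75)))
print("stop arm",G(T([(263,485),(320,478),(332,535),(276,547)],24.5)))
E
```

```text
long ctr [613.  314.4  19.6]
cross ctr [540.2 314.8  18.6]
es hole [677.3 264.4  28.6]
es hole2 [680.  233.9  28.9]
bush [429.1 360.5  25.1]
es [[663.22659001 276.35277809  28.        ]
 [669.13693047 217.10310913  28.        ]] fence [[667.87874358 216.18466953  28.        ]
 [459.61100857 201.10918894  28.        ]]
gx ang 0.07225907176909785 es ang 0.09942422977703536
O [668.38995958 216.22167395  28.        ]
long ctr [612.8 315.2  20. ] G [[-20.1, 125.7], [-18.0, 85.5], [-75.2, 79.8], [-79.8, 120.0]] [-48.3 102.8]
 sides [40.2 57.4 40.5 59.9] [0.167, 0.172, 1.695, 1.757]
cross ctr [539.3 316.1  20. ] G [[-105.0, 140.0], [-100.1, 79.9], [-139.4, 78.1], [-141.8, 137.7]] [-121.6  108.9]
 sides [60.3 39.3 59.7 36.9] [0.132, 0.118, 1.723, 1.684]
bearing [450. 321.  12.] [-210.3  120.3] bush [-227.3  161.2] vial [42.2 65.9]
stop arm [[-212.    50.1]
 [-214.4   20.4]
 [-243.9   20.7]
 [-244.1   50.1]]
```

```bash
cat >> h.py <<'E'
from scipy.spatial.transform import Rotation as Rn
import json,os
def gauge():
    j=json.load(open("g.json"));a=j["a"];return np.array(j["O"]),np.array([np.cos(a),np.sin(a),0]),np.array([-np.sin(a),np.cos(a),0])
def row(x,y,z,start=None):
    """row fractions taking the tool to gauge (x,y), world z, tool x=gauge y, tool y=gauge x"""
    O,gx,gy=gauge();o=ctrl.get_obs();R=Rn.from_rotvec(o["orientation"]);p=o["ee_pos"]
    T=Rn.from_matrix(np.stack([gy,gx,[0,0,-1]],1));X=O+gx*x+gy*y+[0,0,z]
    return np.r_[(R.inv()*T).as_rotvec()/1.5, R.inv().apply(X-p)/200].round(4).tolist()
def where():
    O,gx,gy=gauge();o=ctrl.get_obs();d=o["ee_pos"]-O
    return dict(t=round(float(o["t"]),2),G=np.round([d@gx,d@gy,d[2]],1),F=np.round([o["ft_force"]@gx,o["ft_force"]@gy,o["ft_force"][2]],1),w=round(float(o["width"]),1))
E
echo '{"O":[668.4,216.2,0],"a":0.075}' > g.json
python3 -c "
from h import *
print(row(-80,60,225))"
```

```text
[-0.0009, 0.0005, 0.7393, -2.1957, -0.7703, -0.0141]
```

servo_tool(
  rows=[
    [0, 0, 0.74, -1, -0.35, 0, 30],
    [0, 0, 0.74, -1, -0.35, 0, 30],
    [0, 0, 0.74, -1, -0.35, 0, 30],
    [0, 0, 0.74, -1, -0.35, 0, 30],
    [0, 0, 0.74, -1, -0.35, 0, 30],
    [0, 0, 0.74, -1, -0.35, 0, 30],
    [0, 0, 0.74, -1, -0.35, 0, 30],
  ],
)

```text
t: 0.98
ee_pos: [394.5, 438.2, 222.3]
orientation: [2.136, 2.303, -0.001]
ft_force: [-0.2, -0.4, 0.1]
width: 30.2
grasp_force: 0.0
```

```bash
python3 -c "
from h import *
print(row(-80,60,225),where())"
```

```text
[-0.0004, 0.0004, 0.0002, -0.9099, 0.8823, -0.0134] {'t': 0.97, 'G': array([-256.5,  241.9,  222.3]), 'F': array([-0.2, -0.3,  0.1]), 'w': 30.2}
```

servo_tool(
  rows=[
    [0, 0, 0, -0.91, 0.88, 0, 30],
    [0, 0, 0, -0.91, 0.88, 0, 30],
    [0, 0, 0, -0.91, 0.88, 0, 30],
    [0, 0, 0, -0.91, 0.88, 0, 30],
    [0, 0, 0, -0.91, 0.88, 0, 30],
    [0, 0, 0, -0.91, 0.88, 0, 30],
  ],
)

```text
t: 1.72
ee_pos: [583.1, 270.0, 222.2]
orientation: [-2.136, -2.303, 0.001]
ft_force: [-0.3, 0.8, -0.5]
width: 29.9
grasp_force: 0.0
```

```bash
python3 - <<'E'
from h import *
print(where())
ci=ctrl.camera_info("wrist");p,d=ctrl.get_image("wrist")
cv2.imwrite("pics/w0.png",cv2.resize(p[:,:,::-1],(800,600),interpolation=cv2.INTER_CUBIC))
np.savez("w0.npz",d=d,p=p,**ci)
P=cloud("wrist",d,ci);print(-ci["R"].T@ci["t"],np.percentile(d[d>0],[5,50,95]))
E
```

```text
{'t': 1.73, 'G': array([-81.1,  60. , 222.2]), 'F': array([-0.2,  0.9, -0.5]), 'w': 29.9}
[577.78755911 335.70190607 383.61347137] [  54.30101833  355.69046021 1111.68231201]
```

View pics/w0.png

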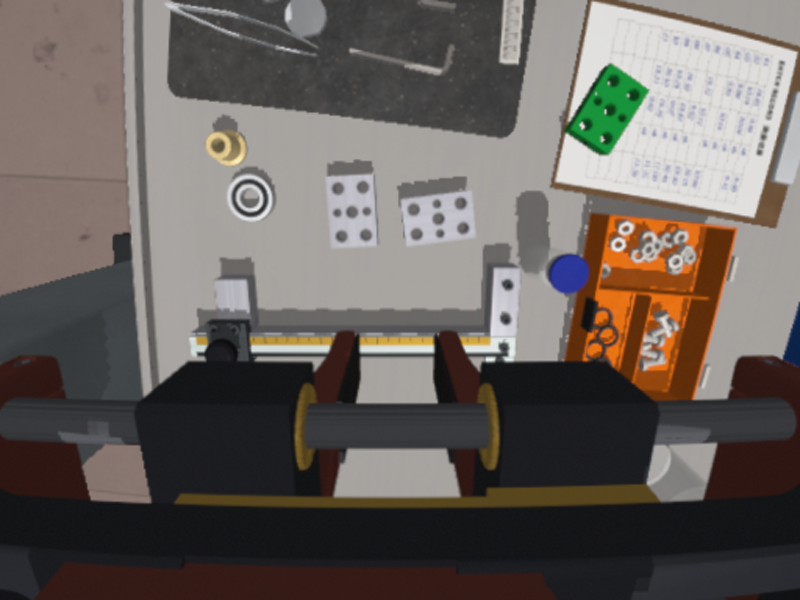

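The wrist view shows the long block at (438,218), the cross block at (352,211), the end stop at (503,300), the fence front edge at y≈337 and nearly level, the stop arm at (235,295) and the vial at (568,272). I'll refine the poses from its depth.

```bash
python3 - <<'E'
from h import *
z=np.load("w0.npz");ci={k:(z[k] if k!="k1" else float(z[k])) for k in("intrinsics","k1","R","t")};d=z["d"]
P=cloud("wrist",d,ci);O,gx,gy=gauge();X=(P-O)@gx;Y=(P-O)@gy;Z=P[...,2]
ok=d>0
s=ok&(X>-150)&(X<0)&(Y>60)&(Y<170)
print("table z",np.median(Z[s&(Z<8)]),"block z",np.median(Z[s&(Z>12)]))
m=(s&(Z>11)&(Z<30)).astype(np.uint8)
n,l,st,_=cv2.connectedComponentsWithStats(m)
def rect(q,nm):
    c=np.stack([X[q],Y[q]],1).astype(np.float32);r=cv2.minAreaRect(c);print(nm,r,len(c))
for i in range(1,n):
    if st[i,4]>200: rect(l==i,"blk")
f=s=ok&(Z>20)&(Z<34)
# fence face: max Y per column X bins
for a,b in[(-195,-130),(-130,-70),(-70,-25)]:
    q=f&(X>a)&(X<b)&(Y<15)&(Y>-30);print("fence",a,b,np.percentile(Y[q],[50,95,99,100]).round(1))
q=f&(Y>12)&(Y<70)&(X>-30)&(X<40);rect(q,"endstop")
for a,b in[(12,30),(30,50)]:
    k=q&(Y>a)&(Y<b);print(" es face",np.percentile(X[k],[0,1,5]).round(1))
q=ok&(Z>18)&(Z<30)&(X<-195)&(X>-260)&(Y>15)&(Y<60);rect(q,"stop arm")
q=ok&(Z<16)&(Z>6)&(X<-180)&(X>-240)&(Y>95)&(Y<145);rect(q,"bearing")
E
```

```text
table z -0.6384550258921422 block z 325.17812587907997
blk ((-119.72119903564453, 110.85124206542969), (40.39539337158203, 59.35731887817383), 2.842960834503174) 1187
blk ((-46.07341003417969, 104.54808044433594), (60.39164733886719, 40.18806076049805), 7.543227672576904) 1168
fence -195 -130 [-4.8  4.4  4.8  5. ]
fence -130 -70 [-4.7  4.6  5.   5.2]
fence -70 -25 [-4.7  4.6  4.8  5.1]
endstop ((17.410377502441406, 40.923858642578125), (33.199222564697266, 57.83547592163086), 0.13150860369205475) 737
 es face [0.8 0.9 1.2]
 es face [0.9 0.9 1.3]
stop arm ((-227.84791564941406, 35.157867431640625), (37.2661247253418, 34.98719787597656), 86.55858612060547) 612
bearing ((-208.1659698486328, 122.33981323242188), (39.28823471069336, 39.26827621459961), 14.170455932617188) 598
```

```bash
python3 -c "
from h import *
O,gx,gy=gauge();O=O+0.9*gx+4*gy
json.dump(dict(O=O.tolist(),a=0.075),open('g.json','w'))
print(where(),row(-48,155,100),row(-48,155,10))"
```

```text
{'t': 1.77, 'G': array([-82.4,  56.7, 222.3]), 'F': array([ 0.3,  0.8, -0.4]), 'w': 30.0} [-0.0007, 0.0, 0.0008, 0.4913, 0.1732, 0.6114] [-0.0007, 0.0, 0.0008, 0.4913, 0.1737, 1.0614]
```

servo_tool(
  rows=[
    [0, 0, 0, 0.49, 0.17, 0.3, 30],
    [0, 0, 0, 0.49, 0.17, 0.6, 30],
    [0, 0, 0, 0.49, 0.17, 0.9, 30],
    [0, 0, 0, 0.49, 0.17, 1, 30],
    [0, 0, 0, 0.49, 0.17, 1, 30],
    [0, 0, 0, 0.49, 0.17, 1, 30],
  ],
)

```text
t: 2.52
ee_pos: [610.4, 371.6, 24.7]
orientation: [2.135, 2.304, 0.003]
ft_force: [-0.3, 0.1, 0.5]
width: 30.0
grasp_force: 0.0
```

```bash
python3 -c "
from h import *
print(where(),row(-48,100,10),row(-48,60,10))"
```

```text
{'t': 2.52, 'G': array([-47.1, 155.3,  24.7]), 'F': array([-0.3,  0.1,  0.5]), 'w': 30.0} [0.0012, -0.0006, 0.0005, -0.2767, -0.0049, 0.0731] [0.0012, -0.0006, 0.0005, -0.4767, -0.0051, 0.0729]
```

servo_tool(
  rows=[
    [0, 0, 0, 0, 0, 0.075, 30],
    [0, 0, 0, 0, 0, 0.075, 30],
    [0, 0, 0, -0.08, 0, 0.075, 30],
    [0, 0, 0, -0.13, 0, 0.075, 30],
    [0, 0, 0, -0.18, 0, 0.075, 30],
    [0, 0, 0, -0.23, 0, 0.075, 30],
    [0, 0, 0, -0.28, 0, 0.075, 30],
    [0, 0, 0, -0.33, 0, 0.075, 30],
    [0, 0, 0, -0.38, 0, 0.075, 30],
    [0, 0, 0, -0.43, 0, 0.075, 30],
  ],
)

```text
t: 3.78
ee_pos: [617.1, 284.7, 8.4]
orientation: [2.138, 2.302, 0.003]
ft_force: [-0.2, 5.1, 4.4]
width: 29.8
grasp_force: 2.7
```

```bash
python3 -c "
from h import *
print(where(),row(-48,54,10))"
```

```text
{'t': 3.77, 'G': array([-46.9,  68.1,   8.4]), 'F': array([0.1, 5.1, 4.4]), 'w': 29.8} [0.001, -0.0007, -0.0007, -0.0707, -0.0055, -0.0081]
```

servo_tool(
  rows=[
    [0, 0, 0, -0.04, 0, 0, 30],
    [0, 0, 0, -0.07, 0, 0, 30],
    [0, 0, 0, -0.08, 0, 0, 30],
    [0, 0, 0, -0.085, 0, 0, 30],
    [0, 0, 0, -0.09, 0, 0, 30],
  ],
)

```text
t: 4.4
ee_pos: [618.4, 267.1, 8.4]
orientation: [2.138, 2.302, 0.003]
ft_force: [0.2, 5.8, 4.6]
width: 30.0
grasp_force: 2.9
```

```bash
python3 -c "
from h import *
print(where())"
```

```text
{'t': 4.4, 'G': array([-47. ,  50.5,   8.4]), 'F': array([0.6, 5.8, 4.6]), 'w': 30.0}
```

servo_tool(
  rows=[
    [0, 0, 0, -0.01, 0, 0, 30],
    [0, 0, 0, -0.015, 0, 0, 30],
    [0, 0, 0, -0.02, 0, 0, 30],
  ],
)

```text
t: 4.78
ee_pos: [618.4, 266.7, 8.4]
orientation: [-2.137, -2.299, -0.009]
ft_force: [-4.6, 25.0, 1.8]
width: 30.3
grasp_force: 12.4
```

servo_tool(
  rows=[
    [0, 0, 0, 0.06, 0, -0.02, 30],
    [0, 0, 0, 0.06, 0, -0.15, 10],
    [0, 0, 0, 0.06, -0.1, -0.25, 0],
    [0, 0, 0, 0, -0.25, -0.25, 0],
    [0, 0, 0, -0.12, -0.3, -0.25, 0],
    [0, 0, 0, -0.12, -0.3, -0.25, 0],
    [0, 0, 0, -0.12, -0.3, -0.25, 0],
  ],
)

```text
t: 5.65
ee_pos: [560.6, 234.2, 57.7]
orientation: [2.138, 2.301, 0.0]
ft_force: [0.7, 1.3, -0.7]
width: 0.3
grasp_force: 0.0
```

```bash
python3 -c "
from h import *
print(where(),row(-105,22,10))"
```

```text
{'t': 5.65, 'G': array([-107. ,   22.1,   57.7]), 'F': array([ 0.8,  1.3, -0.7]), 'w': 0.3} [0.0002, 0.0001, -0.001, -0.0002, 0.01, 0.2384]
```

servo_tool(
  rows=[
    [0, 0, 0, 0, 0, 0.12, 0],
    [0, 0, 0, 0, 0, 0.24, 0],
    [0, 0, 0, 0, 0, 0.24, 0],
    [0, 0, 0, 0, 0.04, 0.24, 0],
    [0, 0, 0, 0, 0.08, 0.24, 0],
    [0, 0, 0, 0, 0.1, 0.24, 0],
    [0, 0, 0, 0, 0.12, 0.24, 0],
    [0, 0, 0, 0, 0.14, 0.24, 0],
    [0, 0, 0, 0, 0.15, 0.24, 0],
  ],
)

```text
t: 6.78
ee_pos: [588.9, 236.4, 10.2]
orientation: [-2.137, -2.301, 0.003]
ft_force: [-7.6, 0.2, 6.5]
width: 0.3
grasp_force: 3.7
```

```bash
python3 -c "
from h import *
print(where())"
```

```text
{'t': 6.78, 'G': array([-78.7,  22.1,  10.2]), 'F': array([-7.6,  0.8,  6.5]), 'w': 0.3}
```

servo_tool(
  rows=[
    [0, 0, 0, 0, 0.01, 0, 0],
    [0, 0, 0, 0, 0.015, 0, 0],
    [0, 0, 0, 0, 0.02, 0, 0],
    [0, 0, 0, 0, 0.025, 0, 0],
  ],
)

```text
t: 7.28
ee_pos: [593.3, 236.7, 10.2]
orientation: [-2.136, -2.3, 0.005]
ft_force: [-7.8, 1.3, 6.5]
width: 0.2
grasp_force: 3.9
```

```bash
python3 -c "
from h import *
print(where())"
```

```text
{'t': 7.28, 'G': array([-74.3,  22.1,  10.2]), 'F': array([-7.7,  1.9,  6.5]), 'w': 0.2}
```

servo_tool(
  rows=[
    [0, 0, 0, 0, 0.01, 0, 0],
    [0, 0, 0, 0, 0.015, 0, 0],
    [0, 0, 0, 0, 0.02, 0, 0],
  ],
)

```text
t: 7.65
ee_pos: [597.2, 237.0, 10.2]
orientation: [-2.136, -2.3, 0.005]
ft_force: [-8.4, 0.6, 6.3]
width: 0.9
grasp_force: 4.2
```

```bash
python3 -c "
from h import *
print(where())"
```

```text
{'t': 7.65, 'G': array([-70.3,  22.1,  10.2]), 'F': array([-8.3,  1.3,  6.3]), 'w': 0.9}
```

servo_tool(
  rows=[
    [0, 0, 0, 0, 0.01, 0, 0],
    [0, 0, 0, 0, 0.015, 0, 0],
    [0, 0, 0, 0, 0.02, 0, 0],
    [0, 0, 0, 0, 0.025, 0, 0],
  ],
)

```text
t: 8.15
ee_pos: [598.7, 237.0, 10.1]
orientation: [-2.134, -2.297, 0.014]
ft_force: [-20.4, 0.9, 18.6]
width: 0.3
grasp_force: 10.7
```

```bash
python3 -c "
from h import *
print(where())"
```

```text
{'t': 8.15, 'G': array([-68.8,  22. ,  10.1]), 'F': array([-20.3,   2.5,  18.6]), 'w': 0.3}
```

servo_tool(
  rows=[
    [0, 0, 0, 0, -0.05, 0, 0],
    [0, 0, 0, 0, -0.05, -0.1, 0],
    [0, 0, 0, 0.1, -0.1, -0.4, 5],
    [0, 0, 0, 0.4, -0.2, -0.6, 10],
    [0, 0, 0, 0.7, -0.25, -0.9, 10],
    [0, 0, 0, 0.71, -0.25, -0.9, 10],
    [0, 0, 0, 0.71, -0.25, -0.9, 10],
    [0, 0, 0, 0.71, -0.25, -0.9, 10],
  ],
)

```text
t: 9.15
ee_pos: [543.7, 374.6, 189.7]
orientation: [2.138, 2.302, -0.0]
ft_force: [0.2, -0.4, -0.5]
width: 9.9
grasp_force: 0.0
```

```bash
cat > chk.py <<'E'
from h import *
import sys
print(where())
ci=ctrl.camera_info("wrist");p,d=ctrl.get_image("wrist");cv2.imwrite(sys.argv[1],cv2.resize(p[:,:,::-1],(800,600)))
P=cloud("wrist",d,ci);O,gx,gy=gauge();X=(P-O)@gx;Y=(P-O)@gy;Z=P[...,2]
q=(d>0)&(X>-200)&(X<-6)&(Y>3)&(Y<170)&(Z>11)&(Z<26)
n,l,st,_=cv2.connectedComponentsWithStats(q.astype(np.uint8))
for i in range(1,n):
    if st[i,4]>150: k=l==i;print(np.round(np.hstack([np.ravel(a) for a in cv2.minAreaRect(np.stack([X[k],Y[k]],1).astype(np.float32))]),1),st[i,4])
q=(d>0)&(Z>20)&(Z<34)
k=q&(X>-190)&(X<-70)&(Y<25)&(Y>-30);print("fence",np.percentile(Y[k],[50,95,99]).round(1))
k=q&(Y>45)&(Y<58)&(X>-30)&(X<40);print("es",np.percentile(X[k],[0,1,5]).round(1) if k.any() else None)
E
python3 chk.py pics/w1.png; python3 -c "
from h import *
print(row(-120,170,10))"
```

```text
{'t': 9.15, 'G': array([-113.4,  163.3,  189.7]), 'F': array([ 0.2, -0.4, -0.5]), 'w': 9.9}
[-121.1  107.5   39.8   60.4    1. ] 850
fence [-8.7  0.7  1.3]
es None
[-0.0007, 0.0006, -0.0012, 0.0368, -0.0313, 0.8953]
```

View pics/w1.png

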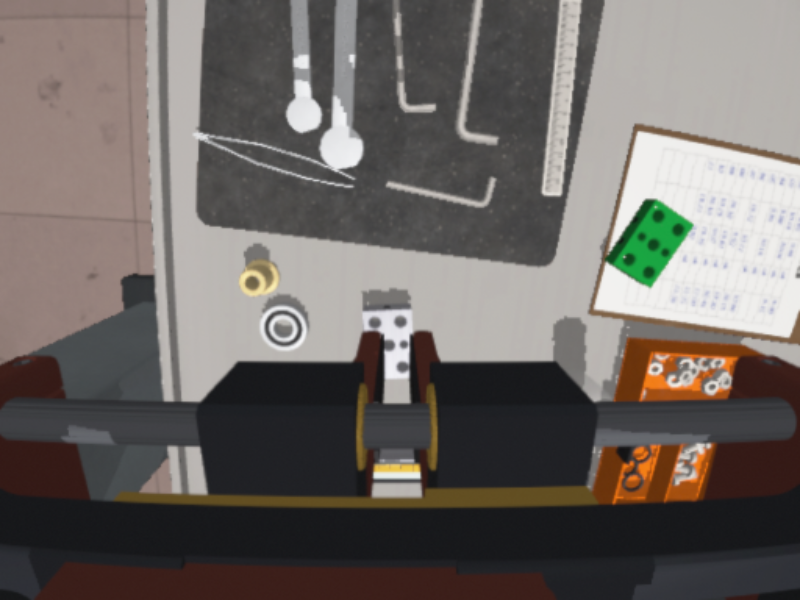

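The wrist view shows the cross block at (390,340) between the fingers. The corner is hidden by the gripper, so I'll check the long block from the top camera.

```bash
cat > top.py <<'E'
from h import *
import sys
p,d=ctrl.get_image("top");c=p[136:280,215:335,::-1];cv2.imwrite(sys.argv[1],cv2.convertScaleAbs(cv2.resize(c,None,fx=4.16,fy=4.16,interpolation=cv2.INTER_CUBIC),alpha=1.5))
E
python3 top.py pics/top1.png
```

```text
(no output)
```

View pics/top1.png

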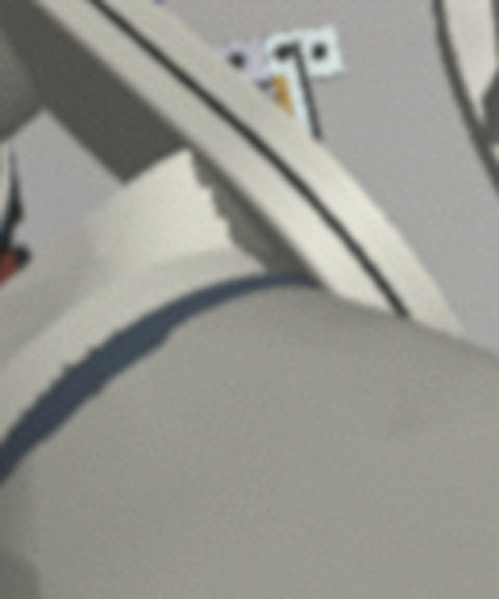

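The arm hides the corner from above. The contact force already showed a firm stop, so I'll push the cross block to the fence and then look again.

servo_tool(
  rows=[
    [0, 0, 0, 0.045, -0.037, 0.3, 10],
    [0, 0, 0, 0.045, -0.037, 0.6, 10],
    [0, 0, 0, 0.045, -0.037, 0.9, 10],
    [0, 0, 0, 0.045, -0.037, 0.9, 10],
    [0, 0, 0, 0.045, -0.037, 0.9, 10],
  ],
)

```text
t: 9.88
ee_pos: [535.5, 382.8, 9.2]
orientation: [-2.139, -2.301, 0.003]
ft_force: [0.3, -0.1, 1.0]
width: 9.7
grasp_force: 0.0
```

```bash
python3 -c "
from h import *
print(where())"
```

```text
{'t': 9.88, 'G': array([-120.9,  172. ,    9.2]), 'F': array([ 0.3, -0.1,  1. ]), 'w': 9.7}
```

servo_tool(
  rows=[
    [0, 0, 0, -0.07, 0, 0, 10],
    [0, 0, 0, -0.12, 0, 0, 10],
    [0, 0, 0, -0.17, 0, 0, 10],
    [0, 0, 0, -0.22, 0, 0, 10],
    [0, 0, 0, -0.27, 0, 0, 10],
    [0, 0, 0, -0.32, 0, 0, 10],
    [0, 0, 0, -0.37, 0, 0, 10],
    [0, 0, 0, -0.42, 0, 0, 10],
    [0, 0, 0, -0.46, 0, 0, 10],
    [0, 0, 0, -0.48, 0, 0, 10],
  ],
)

```text
t: 11.12
ee_pos: [543.7, 288.5, 10.7]
orientation: [2.138, 2.301, 0.004]
ft_force: [-1.1, 5.7, 4.3]
width: 10.0
grasp_force: 3.0
```

servo_tool(
  rows=[
    [0, 0, 0, -0.015, 0, 0, 10],
    [0, 0, 0, -0.025, 0, 0, 10],
    [0, 0, 0, -0.03, 0, 0, 10],
    [0, 0, 0, -0.035, 0, 0, 10],
  ],
)

```text
t: 11.62
ee_pos: [544.2, 282.0, 10.7]
orientation: [2.138, 2.302, 0.005]
ft_force: [-0.8, 5.9, 5.2]
width: 10.0
grasp_force: 3.1
```

```bash
python3 -c "
from h import *
print(where())"
```

```text
{'t': 11.62, 'G': array([-119.9,   70.9,   10.7]), 'F': array([-0.4,  6. ,  5.2]), 'w': 10.0}
```

servo_tool(
  rows=[
    [0, 0, 0, -0.01, 0, 0, 10],
    [0, 0, 0, -0.015, 0, 0, 10],
    [0, 0, 0, -0.02, 0, 0, 10],
  ],
)

```text
t: 12.0
ee_pos: [544.3, 281.1, 10.8]
orientation: [-2.138, -2.299, -0.01]
ft_force: [-5.1, 25.0, 1.2]
width: 10.1
grasp_force: 12.8
```

servo_tool(
  rows=[
    [0, 0, 0, 0.05, 0, 0, 10],
    [0, 0, 0, 0.05, 0, -0.3, 0],
    [0, 0, 0, 0, 0, -0.6, 0],
    [0, 0, 0, -0.05, 0, -0.9, 0],
    [0, 0, 0, -0.1, -0.05, -1, 0],
    [0, 0, 0, -0.1, -0.05, -1, 0],
    [0, 0, 0, -0.1, -0.05, -1, 0],
  ],
)

```text
t: 12.88
ee_pos: [534.4, 256.0, 208.3]
orientation: [-2.138, -2.301, 0.003]
ft_force: [0.4, -0.3, -0.0]
width: 0.2
grasp_force: 0.0
```

```bash
python3 chk.py pics/w2.png; python3 -c "
from h import *
print(row(-172,27,10))"
```

```text
{'t': 12.88, 'G': array([-131.5,   45.7,  208.3]), 'F': array([ 0.4, -0.3, -0. ]), 'w': 0.2}
[-121.1   31.9   57.9   39.6   89.6] 1130
[-33.1  22.2  54.2  38.2   0.2] 1020
fence [-6.2  1.2 21. ]
es [-1.  -0.7 -0.3]
[-0.0017, 0.0008, -0.0007, -0.0932, -0.1994, 0.9904]
```

View pics/w2.png

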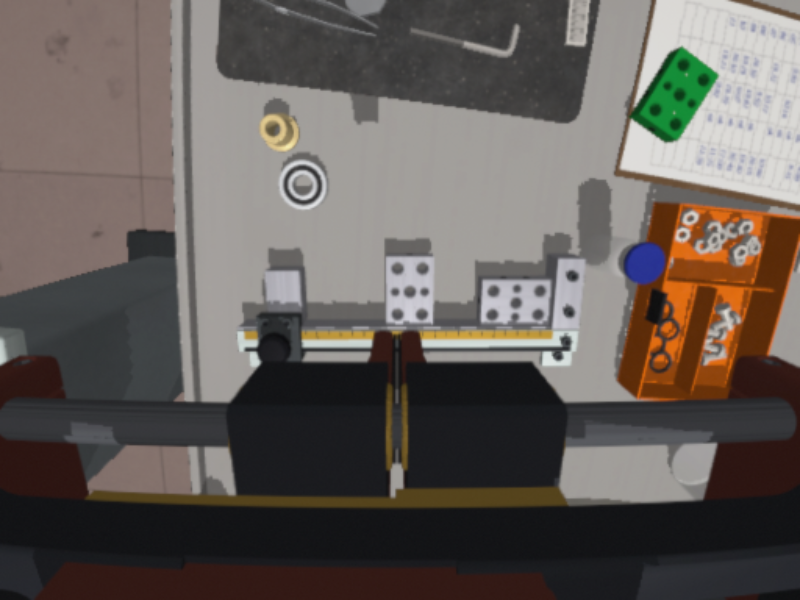

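The wrist view shows the long block at (515,300) flush with the end stop at (570,290) and the fence, and the cross block at (410,288) square against the fence. The depth gives the long block's rear edge at -60.2 mm with the end-stop face at about -0.8 mm, so it is home. Next I'll push the cross block up to it.

servo_tool(
  rows=[
    [0, 0, 0, -0.09, -0.2, 0.1, 0],
    [0, 0, 0, -0.09, -0.2, 0.4, 0],
    [0, 0, 0, -0.09, -0.2, 0.7, 0],
    [0, 0, 0, -0.09, -0.2, 0.99, 0],
    [0, 0, 0, -0.09, -0.2, 0.99, 0],
    [0, 0, 0, -0.09, -0.2, 0.99, 0],
  ],
)

```text
t: 13.68
ee_pos: [496.9, 235.9, 12.3]
orientation: [2.137, 2.302, 0.0]
ft_force: [-0.6, -0.2, 0.7]
width: 0.2
grasp_force: 0.0
```

```bash
python3 -c "
from h import *
print(where())"
```

```text
{'t': 13.68, 'G': array([-170.5,   28.4,   12.3]), 'F': array([-0.6, -0.1,  0.7]), 'w': 0.2}
```

servo_tool(
  rows=[
    [0, 0, 0, 0, 0.06, 0.005, 0],
    [0, 0, 0, 0, 0.1, 0.005, 0],
    [0, 0, 0, 0, 0.14, 0.005, 0],
    [0, 0, 0, 0, 0.18, 0.005, 0],
    [0, 0, 0, 0, 0.22, 0.005, 0],
    [0, 0, 0, 0, 0.25, 0.005, 0],
    [0, 0, 0, 0, 0.275, 0.005, 0],
    [0, 0, 0, 0, 0.29, 0.005, 0],
    [0, 0, 0, 0, 0.295, 0.005, 0],
    [0, 0, 0, 0, 0.3, 0.005, 0],
  ],
)

```text
t: 14.92
ee_pos: [554.9, 239.9, 12.0]
orientation: [-2.137, -2.3, 0.004]
ft_force: [-9.0, -0.1, 8.0]
width: 0.7
grasp_force: 4.6
```

servo_tool(
  rows=[
    [0, 0, 0, 0, 0.008, 0, 0],
    [0, 0, 0, 0, 0.014, 0, 0],
    [0, 0, 0, 0, 0.02, 0, 0],
  ],
)

```text
t: 15.3
ee_pos: [558.4, 240.1, 12.0]
orientation: [-2.137, -2.3, 0.005]
ft_force: [-12.4, 0.8, 10.8]
width: 0.1
grasp_force: 6.3
```

```bash
python3 -c "
from h import *
print(where())"
```

```text
{'t': 15.3, 'G': array([-108.8,   28.1,   12. ]), 'F': array([-12.3,   1.7,  10.8]), 'w': 0.1}
```

Just making contact; press slightly more.

servo_tool(
  rows=[
    [0, 0, 0, 0, 0.008, 0, 0],
    [0, 0, 0, 0, 0.014, 0, 0],
    [0, 0, 0, 0, 0.014, 0, 0],
    [0, 0, 0, 0, 0.014, 0, 0],
  ],
)

```text
t: 15.8
ee_pos: [558.5, 240.1, 12.0]
orientation: [-2.134, -2.298, 0.012]
ft_force: [-19.1, 2.2, 16.7]
width: 0.1
grasp_force: 9.5
```

servo_tool(
  rows=[
    [0, 0, 0, 0, -0.05, 0, 0],
    [0, 0, 0, 0, -0.1, -0.3, 0],
    [0, 0, 0, 0, -0.3, -0.6, 0],
    [0, 0, 0, 0, -0.5, -0.9, 0],
    [0, 0, 0, 0, -0.5, -1, 0],
    [0, 0, 0, 0, -0.5, -1, 0],
    [0, 0, 0, 0, -0.5, -1, 0],
  ],
)

```text
t: 16.68
ee_pos: [463.7, 233.0, 210.8]
orientation: [2.138, 2.301, 0.002]
ft_force: [-0.2, 0.5, -0.1]
width: 0.3
grasp_force: 0.0
```

```bash
python3 chk.py pics/w3.png; python3 - <<'E'
from h import *
print(row(-270,27,100))
ci=ctrl.camera_info("wrist");p,d=ctrl.get_image("wrist")
P=cloud("wrist",d,ci);O,gx,gy=gauge();X=(P-O)@gx;Y=(P-O)@gy;Z=P[...,2]
q=(d>0)&(Z>18)&(Z<30)&(X<-185)&(X>-270)&(Y>20)&(Y<60)
if q.any(): print("stop x",np.percentile(X[q],[1,99]),"y",np.percentile(Y[q],[1,99]))
E
```

```text
{'t': 16.68, 'G': array([-203.7,   28.1,  210.8]), 'F': array([-0.2,  0.5, -0.1]), 'w': 0.3}
[-53.1  31.5  94.2  56.9   0.1] 2174
fence [-8.6  0.7 20.7]
es [-1.1 -0.9 -0.3]
[-0.0003, 0.0002, -0.0009, -0.005, -0.3295, 0.5502]
stop x [-242.73469598 -212.9825417 ] y [20.1508665  50.01815872]
```

View pics/w3.png

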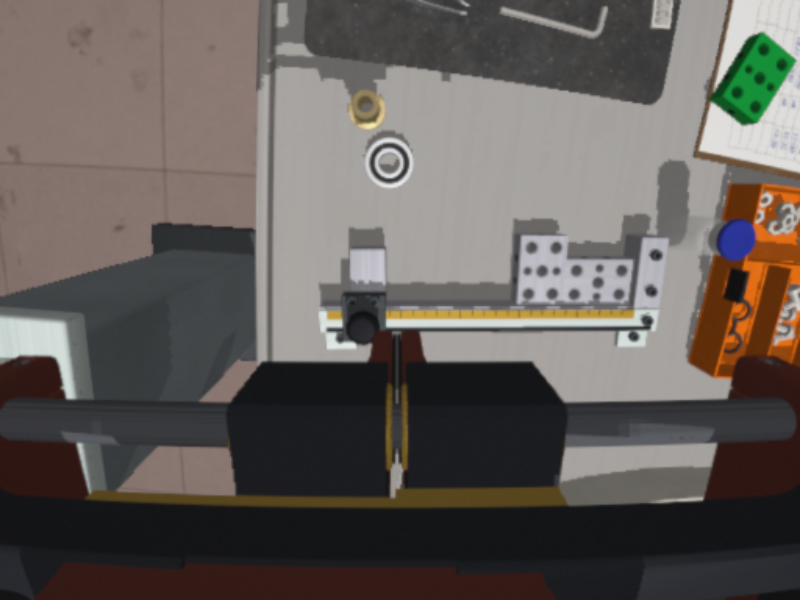

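The wrist view shows both blocks abutting at (540,270) and (600,282), tight to the fence and the end stop, with the rear edge at -100.2 mm. The stop arm is at (367,265), with its back at -243 mm. Now I'll move behind it and push.

servo_tool(
  rows=[
    [0, 0, 0, 0, -0.33, 0, 0],
    [0, 0, 0, 0, -0.33, 0.2, 0],
    [0, 0, 0, 0, -0.33, 0.5, 0],
    [0, 0, 0, 0, -0.33, 0.8, 0],
    [0, 0, 0, 0, -0.33, 0.995, 0],
    [0, 0, 0, 0, -0.33, 0.995, 0],
    [0, 0, 0, 0, -0.33, 0.995, 0],
  ],
)

```text
t: 17.65
ee_pos: [397.8, 228.2, 12.0]
orientation: [-2.138, -2.302, 0.0]
ft_force: [0.7, -0.2, 1.3]
width: 0.9
grasp_force: 0.0
```

```bash
python3 -c "
from h import *
print(where())"
```

```text
{'t': 17.65, 'G': array([-269.8,   28.3,   12. ]), 'F': array([ 0.7, -0.2,  1.3]), 'w': 0.9}
```

servo_tool(
  rows=[
    [0, 0, 0, 0, 0.07, 0, 0],
    [0, 0, 0, 0, 0.13, 0, 0],
    [0, 0, 0, 0, 0.19, 0, 0],
    [0, 0, 0, 0, 0.25, 0, 0],
    [0, 0, 0, 0, 0.31, 0, 0],
    [0, 0, 0, 0, 0.37, 0, 0],
    [0, 0, 0, 0, 0.43, 0, 0],
    [0, 0, 0, 0, 0.49, 0, 0],
    [0, 0, 0, 0, 0.55, 0, 0],
    [0, 0, 0, 0, 0.59, 0, 0],
  ],
)

```text
t: 18.9
ee_pos: [516.1, 237.0, 11.6]
orientation: [2.138, 2.302, 0.001]
ft_force: [-3.4, 0.2, 2.7]
width: 0.5
grasp_force: 1.7
```

servo_tool(
  rows=[
    [0, 0, 0, 0, 0.015, 0, 0],
    [0, 0, 0, 0, 0.03, 0, 0],
    [0, 0, 0, 0, 0.04, 0, 0],
    [0, 0, 0, 0, 0.047, 0, 0],
    [0, 0, 0, 0, 0.053, 0, 0],
  ],
)

```text
t: 19.52
ee_pos: [525.6, 237.7, 11.6]
orientation: [-2.138, -2.302, 0.0]
ft_force: [-2.9, 0.5, 1.1]
width: 0.4
grasp_force: 1.3
```

```bash
python3 -c "
from h import *
print(where())"
```

```text
{'t': 19.52, 'G': array([-141.6,   28.1,   11.6]), 'F': array([-2.9,  0.7,  1.1]), 'w': 0.4}
```

servo_tool(
  rows=[
    [0, 0, 0, 0, 0.006, 0, 0],
    [0, 0, 0, 0, 0.012, 0, 0],
    [0, 0, 0, 0, 0.018, 0, 0],
    [0, 0, 0, 0, 0.024, 0, 0],
    [0, 0, 0, 0, 0.024, 0, 0],
  ],
)

```text
t: 20.15
ee_pos: [528.4, 237.9, 11.6]
orientation: [-2.136, -2.3, 0.005]
ft_force: [-9.6, 2.0, 5.8]
width: 0.4
grasp_force: 4.9
```

```bash
python3 -c "
from h import *
print(where())"
```

```text
{'t': 20.15, 'G': array([-138.9,   28.1,   11.6]), 'F': array([-9.4,  2.7,  5.8]), 'w': 0.4}
```

Contact is at -139 mm as expected. I'll press a touch more, retreat and check.

servo_tool(
  rows=[
    [0, 0, 0, 0, 0.008, 0, 0],
    [0, 0, 0, 0, 0.01, 0, 0],
    [0, 0, 0, 0, 0.01, 0, 0],
  ],
)

```text
t: 20.52
ee_pos: [528.4, 237.8, 11.6]
orientation: [-2.135, -2.299, 0.01]
ft_force: [-16.6, 2.1, 12.1]
width: 0.1
grasp_force: 8.2
```

servo_tool(
  rows=[
    [0, 0, 0, 0, -0.06, 0, 0],
    [0, 0, 0, 0, -0.1, -0.3, 0],
    [0, 0, 0, 0, -0.2, -0.6, 0],
    [0, 0, 0, 0, -0.25, -0.9, 0],
    [0, 0, 0, 0, -0.25, -1, 0],
    [0, 0, 0, 0, -0.25, -1, 0],
    [0, 0, 0, 0, -0.25, -1, 0],
  ],
)

```text
t: 21.4
ee_pos: [482.4, 234.1, 210.6]
orientation: [-2.138, -2.302, 0.002]
ft_force: [0.4, -1.7, 0.8]
width: 0.5
grasp_force: 0.0
```

```bash
python3 chk.py pics/w4.png; python3 - <<'E'
from h import *
ci=ctrl.camera_info("wrist");p,d=ctrl.get_image("wrist")
P=cloud("wrist",d,ci);O,gx,gy=gauge();X=(P-O)@gx;Y=(P-O)@gy;Z=P[...,2]
q=(d>0)&(Z>15)&(Z<30)&(X<-50)&(X>-170)&(Y>22)&(Y<46)
print("stop back x",np.percentile(X[q],[0,1,3]))
E
```

```text
{'t': 21.4, 'G': array([-185.1,   27.8,  210.6]), 'F': array([ 0.3, -1.8,  0.8]), 'w': 0.5}
[-68.2  31.6  56.6 124.3  89.8] 2768
fence [-6.2 21.2 23.8]
es [-1.2 -0.9 -0.6]
stop back x [-130.34147169 -130.02070176 -129.40954917]
```

View pics/w4.png

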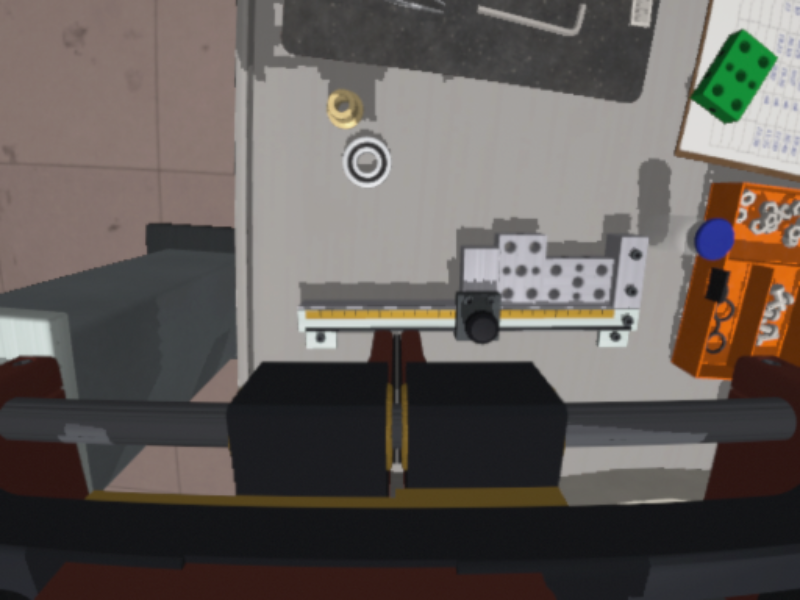

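The wrist view shows the stop arm at (480,265) touching the cross block at (522,268), which touches the long block at (578,282) home in the corner. The stop's back is at -130 mm, so its face is at 100 mm. The vial, bearing and bush are untouched.

```bash
python3 -c "
from workcell import ctrl
print(ctrl.close_job())"
```

```text
the job is handed in; nothing more can be done
None
```

The job is handed in at about 21 s: the last wrist-camera check put the stop at 100 mm, with the long block home in the corner, the cross block against it and the fence, and the vial, bearing and bush left alone; no verdict was returned.

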